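# Switch the grinding-ball sorter to its other chute and release the batch

## Task

In the soil lab's ball sorter, press the raised yellow pad of the seesaw gate down with a fingertip until the gate rocks over its pivot and rests on its other side; only then push the red shutter paddle sideways to the sorter's left as far as it goes, so that all four steel balls roll down the chute the gate now leans to and end in that chute's bin. Do not touch the balls, pinch or lift anything, or disturb the other things on the bench.

Things in the scene. Friction and masses are not known exactly. Their poses are not given: they have to be found in the camera images.
- sorter: The ball sorter, one rigid unit fixed to the bench; place and yaw vary. Origin on the bench right under the gate pivot; +x points away from the robot along the feed channel, +y is the sorter's left, z up. The gate passes balls to the left (+y) or right (-y) chute and its bin. Its highest parts are the shutter paddle, the gate's brass weight (up to 230 mm) and the feed channel (222 mm).
- feed_lip (a point): Middle of the lower lip of the steel feed channel (36 mm wide inside, 26 mm walls), 37 mm behind the pivot and 158 mm high. From here the channel climbs at 10 degrees towards the sorter's +x for 190 mm; balls leaving it drop into the middle of the gate.
- bin_left (a point): Centre of the inner floor (8 mm above the bench) of the blue bin of the left chute: 142 mm (x) by 120 mm (y) inside, centred 254 mm to the left of the pivot, outer wall 100 mm high. Its chute runs down from 88 mm left of the pivot, 92 mm high.
- bin_right (a point): The same for the red bin of the right chute, 254 mm to the right of the pivot.
- gate (a joint): Tilt of the seesaw gate, a trough 200 mm long and 66 mm wide inside, along the sorter's y, pivoting 120 mm above the bench about the sorter's x axis. +0.26 rad = left end down, feeding the left chute (stop); -0.26 = right end down (stop). A brass weight above the pivot makes it fall to whichever side it leans; about 1 N on the raised pad tips it. It starts on either stop.
- gate_pad_left (a point): Centre of the top face of the yellow press pad at the gate's left (+y) end: flat, 50 mm (x) by 40 mm (y), 6 mm thick, on the robot's side of the trough, 60 mm towards -x and 83 mm left of the pivot; about 166 mm above the bench when raised, 123 mm when down. Free space above and around it.
- gate_pad_right (a point): The same pad at the right (-y) end, 83 mm to the right of the pivot. One pad is up while the other is down.
- shutter (a joint): Slide of the shutter that holds the balls back in the feed channel: 0 = closed, 0.046 m = fully open (stop), moving to the sorter's left (+y). It resists with about 1.5 N friction and stays where it is left.
- shutter_paddle (a point): Middle of the red upright push paddle on the shutter: 34 mm along x, 8 mm thick along y, 46 mm tall (209 to 255 mm above the bench), this point 235 mm above the bench. Push its right (-y) face towards +y. The waiting balls behind it reach 197 mm high at the paddle, 218 mm at the last ball.
- ball0: Steel grinding ball, 30 mm diameter, about 110 g, origin at its centre. The first of the four, waiting in a row in the feed channel behind the shutter.
- ball1: Steel grinding ball, 30 mm diameter, about 110 g, origin at its centre. Number 2 of the four, waiting in a row in the feed channel behind the shutter.
- ball2: Steel grinding ball, 30 mm diameter, about 110 g, origin at its centre. Number 3 of the four, waiting in a row in the feed channel behind the shutter.
- ball3: Steel grinding ball, 30 mm diameter, about 110 g, origin at its centre. Number 4 of the four, waiting in a row in the feed channel behind the shutter.
- sample_a: Bystander: steel soil-sample cylinder, 62 mm diameter, 60 mm tall, standing beside the feed channel on the left; origin at the centre of its underside.
- sample_b: Bystander: the same, standing in front of the right chute.
- spatula: Bystander: spatula, 200 mm long, lying in front of the sorter, about 200 mm from the pivot towards -x; origin on its underside.
- brush: Bystander: brush, 190 mm long, lying behind the right chute; origin on its underside.
- bottle: Bystander: yellow bottle, 60 mm diameter, 150 mm tall, ahead and to the right of the robot; origin at the centre of its underside.
- jar: Bystander: jar, 60 mm diameter, 70 mm tall, ahead and to the left of the robot; origin at the centre of its underside.

How it is judged (in metres and radians):
On the way, in this order (a step that is already met when the one before it is completed fails the run):
1. the gate has been rocked over to its other side while the shutter is still closed and all four balls wait behind it (((value of joint gate above 0.23 rad and distance of gate_pad_left from where it was at the start of the episode above 0.03 m) or (value of joint gate below -0.23 rad and distance of gate_pad_left from where it was at the start of the episode above 0.03 m)) and value of joint shutter below 0.012 m and x of each of ball0, ball1, ball2, ball3 in the frame of sorter above 0.055 m), for 0.2 s.
2. the shutter has been pushed open (value of joint shutter above 0.036 m), for 0.1 s.
At the end, for the whole second after the job is handed in: The gate rests within 0.03 rad of the stop opposite to the one it started on, the shutter is open by more than 36 mm, and all four balls lie in the bin on the side to which the gate now leans (ball centres inside its walls, under 60 mm high) (((value of joint gate above 0.23 rad and distance of gate_pad_left from where it was at the start of the episode above 0.03 m and y of ball0 in the frame of sorter between 0.194 and 0.314 m and x of ball0 in the frame of sorter between -0.072 and 0.072 m and height (world z) of each of ball0, ball1, ball2, ball3 below 0.06 m and y of ball1 in the frame of sorter between 0.194 and 0.314 m and x of ball1 in the frame of sorter between -0.072 and 0.072 m and y of ball2 in the frame of sorter between 0.194 and 0.314 m and x of ball2 in the frame of sorter between -0.072 and 0.072 m and y of ball3 in the frame of sorter between 0.194 and 0.314 m and x of ball3 in the frame of sorter between -0.072 and 0.072 m) or (value of joint gate below -0.23 rad and distance of gate_pad_left from where it was at the start of the episode above 0.03 m and y of ball0 in the frame of sorter between -0.314 and -0.194 m and x of ball0 in the frame of sorter between -0.072 and 0.072 m and height (world z) of each of ball0, ball1, ball2, ball3 below 0.06 m and y of ball1 in the frame of sorter between -0.314 and -0.194 m and x of ball1 in the frame of sorter between -0.072 and 0.072 m and y of ball2 in the frame of sorter between -0.314 and -0.194 m and x of ball2 in the frame of sorter between -0.072 and 0.072 m and y of ball3 in the frame of sorter between -0.314 and -0.194 m and x of ball3 in the frame of sorter between -0.072 and 0.072 m)) and value of joint shutter above 0.036 m); the robot touches nothing.
It fails at once if a ball is touched by the robot (contact force between any of the fingers, the arm and ball0 above 0.3 N or contact force between any of the fingers, the arm and ball1 above 0.3 N or contact force between any of the fingers, the arm and ball2 above 0.3 N or contact force between any of the fingers, the arm and ball3 above 0.3 N).
It fails at once if a ball is lifted (height (world z) of any of ball0, ball1, ball2, ball3 above 0.24 m).
It fails at once if a bystander is lifted or moved more than 20 mm (distance of any of sample_a, sample_b, spatula, brush, bottle, jar from where it was at the start of the episode above 0.02 m).
It also fails if it takes over 42 s, if anything falls off the work surface, if the arm or the gripper's body presses on something with over 40 N, if the wrist force passes 120 N, or if a joint passes its speed limit or range.

## Robot

A 6-joint arm with a two-finger parallel gripper is mounted at the origin on the work surface. World frame = base frame: x ahead of the robot, y to its left, z up, the work surface at z = 0. Lengths are in mm, angles in rad, forces in N, time in s.
With the tool pointing down it reaches from about 275 to 1000 mm from the base axis. Payload 8.4 kg.
Tool frame: the origin (TCP) lies at the very end of the fingers, on their centre line; the grasp point (between the pads) lies 19 mm behind it (r.tcp_to_grasp is the distance from the TCP to the grasp point, in mm); z points along the fingers, y is the line along which they close (so a half turn about z gives the same grasp; the last joint's range is limited). The gripper opens to 85 mm and grips with 20 to 120 N. Pads are 22 mm wide; open, the fingers measure 114 mm over their backs; the gripper's body (76 mm by 85 mm) begins 54 mm behind the grasp point. The pads swing forward as they close: fully open they stand 13 mm farther back than shut.
Start: joints at [1.297, 0.353, 1.633, -0, 1.155, -0.002], TCP at [167.79, 602.059, 231.281] pointing down, gripper open.
Joint ranges: [-2.63, 2.63], [-0.92, 2.1], [0.06, 2.66], [-1.3, 4.44], [0, 2.69], [-3.02, 3.02]. Speed limits (rad/s): [2.22, 2.22, 2.79, 3.14, 3.14, 3.14].

## Interface

Orientations are given as [roll, pitch, yaw] about the fixed x, y, z axes, in that order (R = Rz(yaw) Ry(pitch) Rx(roll)).
In Python, from rig import r gives the robot as it stands. The module is installed in compiled form; this text tells all that it offers.
- The arm moves only by the tool play_rows, never from a script. Its argument "rows" is a list of rows, each an object with "dp": the shift along the tool's x, y, z in units of 40 mm (1.0 is 40 mm), a list of three; "turn": the turn, a rotation vector about the tool's x, y, z in units of 6 degrees (1.0 is 6 degrees), a list of three; "fingers": the closure, from 0 (fully open) to 1 (shut). In form: [{"dp": [tx, ty, tz], "turn": [wx, wy, wz], "fingers": fingers}, ...]. A call has 1 to 5 rows; each row shifts and turns the commanded pose from where the row before left it, along the tool's axes as they then stand; what a row does not reach is not made up. A row lasts 1/12 s, in which the tool goes at most 41.7 mm and 7.16 degrees, less where a joint would pass 70% of its speed; a pose out of reach is approached as far as the arm can. A call is refused whole if a number of a shift passes 1 or a number of a turn 1, either way. A call with a gripper value outside its range is refused whole. The fingers move at their own pace and stop on an object; "force" is the grip in N (left out, the last holds). Time passes only in rows, so rows that do not move let the fingers close. It gives the time, the measured TCP pose, the force, the opening and the grip force at its end, in the units of the state.
- r.sense(): the state, without advancing time (a new reading comes with each control period).
- r.grab_frame(name): name is "side" or "top"; returns a dict with "pixels" (384x512x3 uint8, red, green, blue), "fx", "fy", "cx", "cy" (pixels), "dist" ([k1, k2, p1, p2, k3] as OpenCV has them; the pictures are not rectified), "pose" (4x4, takes a point from camera to world coordinates). Camera axes: x right, y down, z forward; pixel columns grow to the right and rows downward; lengths in mm; the calibration is good to about 2 mm. A picture is of the moment at which its call begins. There is no depth.
- r.sign_off(): hands the job in; it is judged then, once.
The state is a dict: "clock": time; "qpos": joint angles; "qvel": joint speeds; "joint_efforts": joint torques, N m; "eef_pos": TCP position; "tcp_rot": TCP orientation; "contact_force": force on the tool from outside, world axes, zero at the start; "wrist_torque": the same for the moment, N m; "opening": opening from 0.0 (shut) to 1.0 (fully open); "grasp_force": force on a finger pad.
Only numpy, scipy, OpenCV 4.12 (cv2) and the standard library are available. Lean on these libraries where they do the work, as an engineer would, in place of code of your own. Each camera call takes 0.05 s, during which the arm holds its last target. There are 200 camera calls.

## Working session

There is one attempt and no reset: what is moved stays moved. The work goes in short steps, Python scripts to look and compute and a tool call to move; the robot and the scene stay as the last step left them, time stands still between calls to the robot, and variables do not carry over. Pictures are saved under pics/ and viewed, at most 10 in all, crops included, and the job is handed in when it is done.

Besides the shell and the picture viewer there is one more tool, called after "Emit:" in YAML: its name, and indented under it one key for each argument. play_rows: Moves the arm, as the interface text tells. Its arguments: {"type":"object","properties":{"rows":{"type":"array"},"force":{"type":"number"}},"required":["rows"]}

```bash
mkdir -p pics; python3 - <<'E'
from rig import r
import cv2,pickle
for n in("side","top"):
    f=r.grab_frame(n); pickle.dump(f,open(n+".pkl","wb"))
    cv2.imwrite(f"pics/{n}0.png",f["pixels"][:,:,::-1]); print(n,f["fx"],f["pose"].round(2).tolist())
s=r.sense();print(s["eef_pos"],s["tcp_rot"],s["clock"],s["opening"])
E
```

```text
side 499.20990200015746 [[0.87, -0.25, 0.43, -167.53], [-0.5, -0.44, 0.75, -1178.46], [0.0, -0.86, -0.51, 967.66], [0.0, 0.0, 0.0, 1.0]]
top 349.42041863160676 [[-0.01, -0.99, 0.15, 359.59], [-1.0, 0.01, 0.01, 7.14], [-0.01, -0.15, -0.99, 1077.42], [0.0, 0.0, 0.0, 1.0]]
[167.69991271 601.66359982 230.65441394] [-3.14039044e+00  3.33730980e-06  2.86976824e+00] 0.1 1.0028651329344844
```

View pics/side0.png

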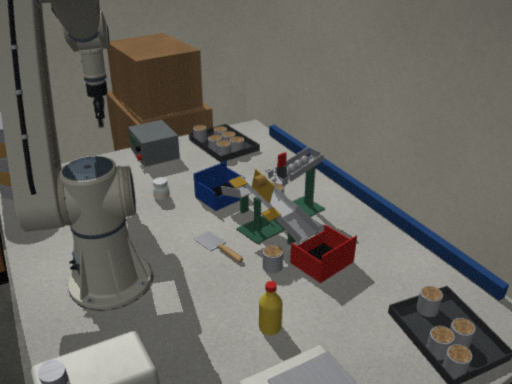

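View pics/top0.png

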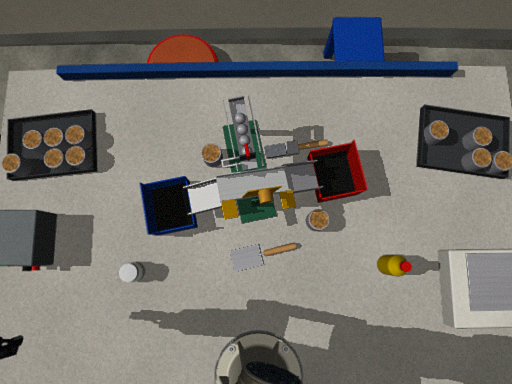

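The side view shows the left pad raised at about (238,182) and the right pad low at about (270,213). In the top view the sorter is near (258,195), the paddle near (246,152), and the blue bin is on the left. I'll zoom in on both views.

```bash
python3 - <<'E'
import cv2,pickle
t=pickle.load(open("top.pkl","rb"))["pixels"][:,:,::-1]; s=pickle.load(open("side.pkl","rb"))["pixels"][:,:,::-1]
cv2.imwrite("pics/tz.png",cv2.resize(t[85:245,130:380],None,fx=3.2,fy=3.2,interpolation=2))
cv2.imwrite("pics/sz.png",cv2.resize(s[140:290,180:370],None,fx=4,fy=4,interpolation=2))
E
```

```text
(no output)
```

View pics/tz.png

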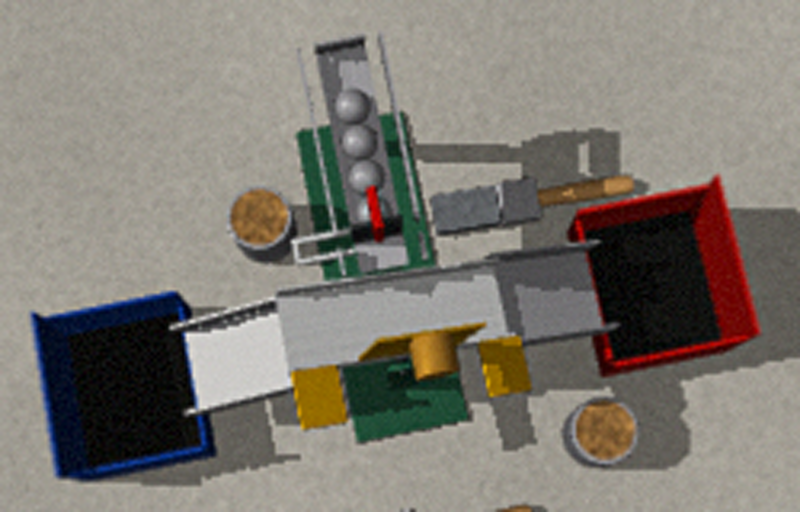

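View pics/sz.png

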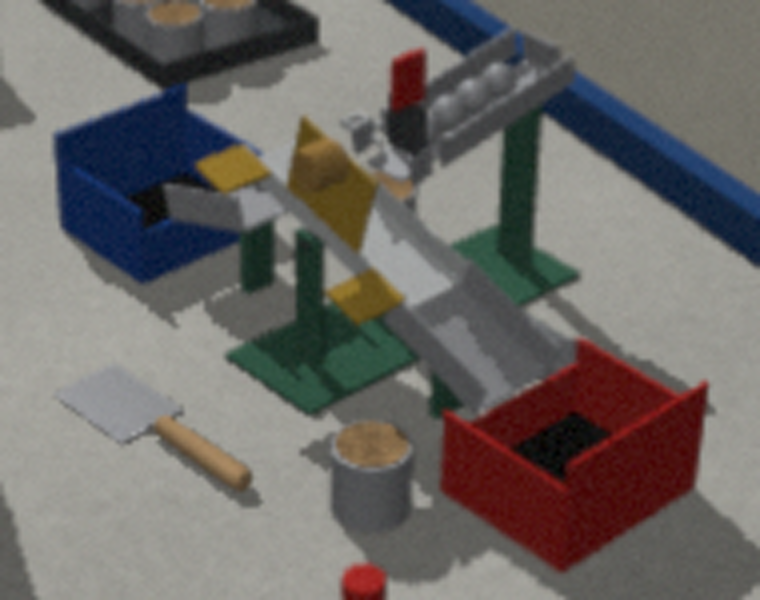

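```bash
cat >h.py <<'E'
import numpy as np,cv2,pickle
def proj(f,P):
    T=np.linalg.inv(f["pose"]);K=np.array([[f["fx"],0,f["cx"]],[0,f["fy"],f["cy"]],[0,0,1.]])
    return cv2.projectPoints(np.float64(P).reshape(-1,1,3),cv2.Rodrigues(T[:3,:3])[0],T[:3,3],K,np.float64(f["dist"]))[0][:,0]
E
python3 - <<'E'
from h import *
from scipy.optimize import least_squares
t,s=[pickle.load(open(n+".pkl","rb")) for n in("top","side")]
tz=lambda a:np.array(a)/3.2+[130,85]-.35
sz=lambda a:np.array(a)/4+[180,140]-.35
# local point, image, pixel
def obs(px,py):
    return [((-60,83,166),t,tz((319,397))),((-60,-83,123),t,tz((505,366))),((-60,83,166),s,sz((233,168))),((-60,-83,123),s,sz((365,297))),
 ((px+17,py,255),t,tz((372,188))),((px-17,py,209),t,tz((376,240))),((px,py,235-3),s,sz((408,79)))]
def W(v,L):
    c,n=np.cos(v[2]),np.sin(v[2]);return [v[0]+c*L[0]-n*L[1],v[1]+n*L[0]+c*L[1],L[2]]
def res(v): return np.concatenate([proj(f,W(v,L))[0]-p for L,f,p in obs(v[3],v[4])])
o=least_squares(res,[500,0,.17,70,0],x_scale=[100,100,.1,10,10]);v=o.x
print(v.round(3),o.fun.round(1))
pickle.dump(v,open("v.pkl","wb"))
for L in [(-62,88,166),(v[3],v[4]-4,235),(-60,83,166),(v[3],v[4],235)]:print(np.round(W(v,L),1))
E
```

```text
[5.44564e+02 5.24000e+00 1.83000e-01 6.37610e+01 9.50600e+00] [-0.8 -0.1  1.4  0.2 -0.4 -0.8  0.3 -0.3 -0.8 -1.   0.9  0.9 -0.2  0.1]
[467.5  80.4 166. ]
[606.2  22.3 235. ]
[470.4  75.9 166. ]
[605.5  26.2 235. ]
```

The fit puts the sorter at (545, 5) mm with a yaw of 0.183 rad. The left pad is up, so I'll press that one.

Emit:
play_rows:
  rows:
    - {"dp": [0, 0, 0], "turn": [0, 0, -0.87], "fingers": 1}
    - {"dp": [0, 0, 0], "turn": [0, 0, -0.87], "fingers": 1}
    - {"dp": [0, 0, 0], "turn": [0, 0, -0.87], "fingers": 1}
    - {"dp": [0, 0, 0], "turn": [0, 0, -0.87], "fingers": 1}
    - {"dp": [0, 0, 0], "turn": [0, 0, -0.87], "fingers": 1}

```text
clock: 0.52
eef_pos: [167.7, 601.8, 230.8]
tcp_rot: [-3.141, -0.0, -2.953]
contact_force: [-0.2, 0.5, -0.7]
opening: 0.299
grasp_force: 0.0
```

Emit:
play_rows:
  rows:
    - {"dp": [-0.3, -0.9, 0], "turn": [0, 0, 0], "fingers": 1}
    - {"dp": [-0.3, -0.9, 0], "turn": [0, 0, 0], "fingers": 1}
    - {"dp": [-0.3, -0.9, 0], "turn": [0, 0, 0], "fingers": 1}
    - {"dp": [-0.3, -0.9, 0], "turn": [0, 0, 0], "fingers": 1}
    - {"dp": [-0.3, -0.9, 0], "turn": [0, 0, 0], "fingers": 1}

```text
clock: 0.93
eef_pos: [260.0, 434.2, 230.9]
tcp_rot: [-3.141, -0.0, -2.957]
contact_force: [0.6, 0.7, -0.7]
opening: 0.0
grasp_force: 0.0
```

Emit:
play_rows:
  rows:
    - {"dp": [-0.3, -0.9, 0], "turn": [0, 0, 0], "fingers": 1}
    - {"dp": [-0.3, -0.9, 0], "turn": [0, 0, 0], "fingers": 1}
    - {"dp": [-0.3, -0.9, 0], "turn": [0, 0, 0], "fingers": 1}
    - {"dp": [-0.3, -0.9, 0], "turn": [0, 0, 0], "fingers": 1}
    - {"dp": [-0.3, -0.9, 0], "turn": [0, 0, 0], "fingers": 1}

```text
clock: 1.35
eef_pos: [351.8, 268.3, 231.2]
tcp_rot: [-3.142, -0.0, -2.958]
contact_force: [1.7, 1.1, -0.1]
opening: -0.001
grasp_force: 0.0
```

Emit:
play_rows:
  rows:
    - {"dp": [-0.4, -1, 0], "turn": [0, 0, 0], "fingers": 1}
    - {"dp": [-0.4, -1, 0], "turn": [0, 0, 0], "fingers": 1}
    - {"dp": [-0.4, -1, 0], "turn": [0, 0, 0], "fingers": 1}
    - {"dp": [-0.4, -1, 0], "turn": [0, 0, 0], "fingers": 1}
    - {"dp": [-0.3, -1, 0], "turn": [0, 0, 0], "fingers": 1}

```text
clock: 1.77
eef_pos: [460.7, 90.3, 231.4]
tcp_rot: [3.141, 0.001, -2.958]
contact_force: [0.4, 0.9, -0.1]
opening: -0.004
grasp_force: 0.0
```

Emit:
play_rows:
  rows:
    - {"dp": [0, 0, 0], "turn": [0, 0, 0], "fingers": 1}
    - {"dp": [0, 0, 0.5], "turn": [0, 0, 0], "fingers": 1}
    - {"dp": [0, 0, 0.5], "turn": [0, 0, 0], "fingers": 1}
    - {"dp": [0, 0, 0], "turn": [0, 0, 0], "fingers": 1}

```text
clock: 2.1
eef_pos: [457.4, 91.4, 188.2]
tcp_rot: [3.142, -0.006, -2.959]
contact_force: [-1.1, -0.4, -0.6]
opening: 0.004
grasp_force: 0.0
```

```bash
python3 - <<'E'
from rig import r
import cv2
f=r.grab_frame("top")["pixels"][85:245,130:380,::-1];g=r.grab_frame("side")["pixels"][140:265,180:370,::-1]
cv2.imwrite("pics/a.png",cv2.vconcat([cv2.resize(f,(450,288)),cv2.resize(g,(450,296))]))
s=r.sense();print(s["eef_pos"],s["contact_force"])
E
```

```text
[459.03345044  92.20893886 190.98297672] [ 0.08884982 -0.55363701  0.78336605]
```

View pics/a.png

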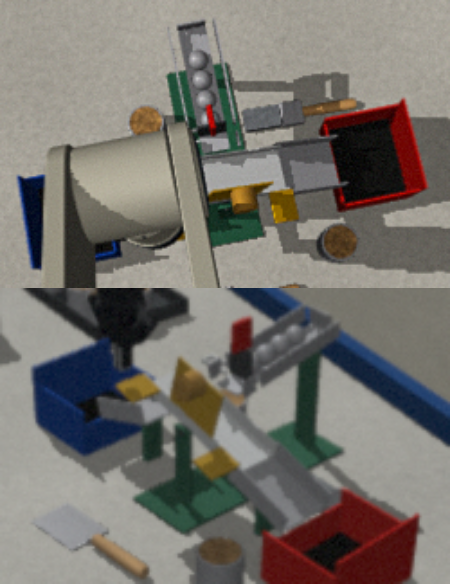

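The fingertip hangs just above the raised left pad's far edge, at about (124,365) in the side crop. I'll shift it onto the pad and press down.

Emit:
play_rows:
  rows:
    - {"dp": [-0.1, -0.3, 0], "turn": [0, 0, 0], "fingers": 1}
    - {"dp": [0, 0, 0.3], "turn": [0, 0, 0], "fingers": 1}
    - {"dp": [0, 0, 0.2], "turn": [0, 0, 0], "fingers": 1}
    - {"dp": [0, 0, 0.2], "turn": [0, 0, 0], "fingers": 1}
    - {"dp": [0, 0, 0.2], "turn": [0, 0, 0], "fingers": 1}

```text
clock: 2.62
eef_pos: [466.1, 81.5, 155.3]
tcp_rot: [3.142, 0.001, -2.957]
contact_force: [1.0, 1.0, 1.0]
opening: -0.002
grasp_force: 0.5
```

Emit:
play_rows:
  rows:
    - {"dp": [0, 0, 0.1], "turn": [0, 0, 0], "fingers": 1}
    - {"dp": [0, 0, 0.1], "turn": [0, 0, 0], "fingers": 1}
    - {"dp": [0, 0, 0.1], "turn": [0, 0, 0], "fingers": 1}
    - {"dp": [0, 0, 0.1], "turn": [0, 0, 0], "fingers": 1}
    - {"dp": [0, 0, 0], "turn": [0, 0, 0], "fingers": 1}

```text
clock: 3.03
eef_pos: [465.5, 81.2, 138.7]
tcp_rot: [3.141, -0.001, -2.958]
contact_force: [0.1, 0.3, -0.2]
opening: -0.001
grasp_force: 0.0
```

```bash
python3 - <<'E'
from rig import r
import cv2
g=r.grab_frame("side")["pixels"][140:265,180:370,::-1]
cv2.imwrite("pics/b.png",cv2.resize(g,None,fx=3,fy=3))
s=r.sense();print(s["eef_pos"],s["contact_force"])
E
```

```text
[465.66835399  81.14739407 138.99862452] [-0.33251946  1.80577161  0.58467053]
```

View pics/b.png

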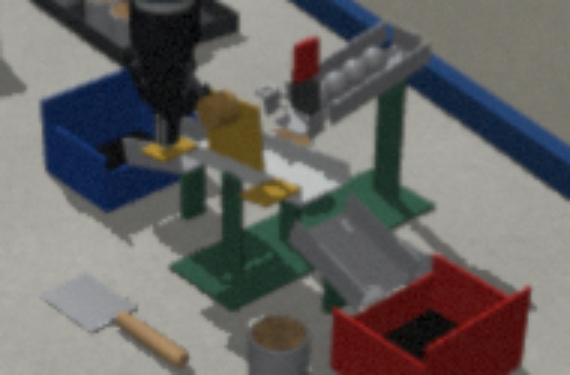

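The gate has rocked over: in the side crop the left pad is down at (170,148) and the right pad is up at (270,190). I'll retreat outward and up.

Emit:
play_rows:
  rows:
    - {"dp": [0, 0.2, -0.1], "turn": [0, 0, 0], "fingers": 1}
    - {"dp": [0, 0.2, -0.4], "turn": [0, 0, 0], "fingers": 1}
    - {"dp": [0, 0, -0.9], "turn": [0, 0, 0], "fingers": 1}
    - {"dp": [0, 0, -1], "turn": [0, 0, 0], "fingers": 1}
    - {"dp": [0, 0, -1], "turn": [0, 0, 0], "fingers": 1}

```text
clock: 3.5
eef_pos: [462.2, 97.3, 277.2]
tcp_rot: [3.142, -0.001, -2.958]
contact_force: [1.4, 0.3, -0.7]
opening: 0.003
grasp_force: 0.0
```

Emit:
play_rows:
  rows:
    - {"dp": [0, 0, -0.7], "turn": [0, 0, 0], "fingers": 1}
    - {"dp": [0, -0.8, 0], "turn": [0, 0, 0], "fingers": 1}
    - {"dp": [0, -0.9, 0], "turn": [0, 0, 0], "fingers": 1}
    - {"dp": [0, -0.9, 0], "turn": [0, 0, 0], "fingers": 1}
    - {"dp": [0, -0.8, 0], "turn": [0, 0, 0], "fingers": 1}

```text
clock: 3.92
eef_pos: [488.0, -38.0, 304.4]
tcp_rot: [-3.141, 0.002, -2.957]
contact_force: [1.0, -0.0, 0.3]
opening: -0.004
grasp_force: 0.0
```

Emit:
play_rows:
  rows:
    - {"dp": [-0.8, 0, 0], "turn": [0, 0, 0], "fingers": 1}
    - {"dp": [-0.8, 0, 0], "turn": [0, 0, 0], "fingers": 1}
    - {"dp": [-0.8, 0, 0], "turn": [0, 0, 0], "fingers": 1}
    - {"dp": [-0.7, 0, 0], "turn": [0, 0, 0], "fingers": 1}
    - {"dp": [0, 0, 0], "turn": [0, 0, 0], "fingers": 1}

```text
clock: 4.33
eef_pos: [613.8, -13.0, 303.4]
tcp_rot: [-3.142, 0.003, -2.958]
contact_force: [-1.7, 0.7, 0.0]
opening: 0.002
grasp_force: 0.0
```

```bash
python3 - <<'E'
from rig import r
import cv2,pickle,numpy as np
g=r.grab_frame("side")["pixels"][120:265,180:370,::-1]
cv2.imwrite("pics/c.png",cv2.resize(g,None,fx=4,fy=4,interpolation=2))
s=r.sense();v=pickle.load(open("v.pkl","rb"));p=s["eef_pos"];c,n=np.cos(v[2]),np.sin(v[2])
d=p[:2]-v[:2];print(p,[c*d[0]+n*d[1],-n*d[0]+c*d[1]],s["contact_force"])
E
```

```text
[611.35730569 -13.35453804 303.07956989] [np.float64(62.27896626802542), np.float64(-30.469781136898256)] [-0.10395402 -0.02335425  0.18866873]
```

View pics/c.png

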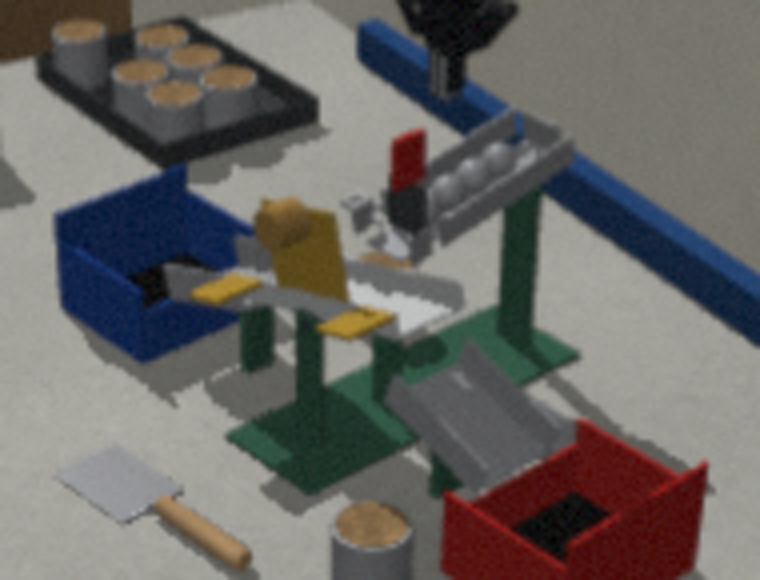

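The gate rests leaning left, and the fingers are right of the paddle at about (447,90). I'll lower them to around z = 226, then push left.

Emit:
play_rows:
  rows:
    - {"dp": [0, 0, 0.6], "turn": [0, 0, 0], "fingers": 1}
    - {"dp": [0, 0, 0.6], "turn": [0, 0, 0], "fingers": 1}
    - {"dp": [0, 0, 0.5], "turn": [0, 0, 0], "fingers": 1}
    - {"dp": [0, 0, 0.2], "turn": [0, 0, 0], "fingers": 1}
    - {"dp": [0, 0, 0], "turn": [0, 0, 0], "fingers": 1}

```text
clock: 4.8
eef_pos: [607.8, -14.0, 225.8]
tcp_rot: [3.141, -0.004, -2.958]
contact_force: [-0.4, -0.4, 0.5]
opening: -0.005
grasp_force: 0.0
```

Emit:
play_rows:
  rows:
    - {"dp": [0, 0.2, 0], "turn": [0, 0, 0], "fingers": 1}
    - {"dp": [0, 0.3, 0], "turn": [0, 0, 0], "fingers": 1}
    - {"dp": [0, 0.3, 0], "turn": [0, 0, 0], "fingers": 1}
    - {"dp": [0, 0.3, 0], "turn": [0, 0, 0], "fingers": 1}
    - {"dp": [0, 0.3, 0], "turn": [0, 0, 0], "fingers": 1}

```text
clock: 5.22
eef_pos: [599.6, 42.3, 228.3]
tcp_rot: [-3.141, 0.002, -2.957]
contact_force: [-0.1, -1.6, 1.6]
opening: 0.003
grasp_force: 0.9
```

Emit:
play_rows:
  rows:
    - {"dp": [0, 0.1, 0], "turn": [0, 0, 0], "fingers": 1}
    - {"dp": [0, 0.1, 0], "turn": [0, 0, 0], "fingers": 1}

```text
clock: 5.38
eef_pos: [598.0, 49.9, 227.7]
tcp_rot: [-3.141, 0.001, -2.956]
contact_force: [0.8, -1.2, 0.5]
opening: -0.001
grasp_force: 0.8
```

Emit:
play_rows:
  rows:
    - {"dp": [0, 0.1, 0], "turn": [0, 0, 0], "fingers": 1}
    - {"dp": [0, 0, 0], "turn": [0, 0, 0], "fingers": 1}

```text
clock: 5.55
eef_pos: [597.6, 51.9, 227.6]
tcp_rot: [-3.139, 0.0, -2.957]
contact_force: [1.2, -5.1, 2.7]
opening: -0.002
grasp_force: 2.7
```

Emit:
play_rows:
  rows:
    - {"dp": [0, 0.1, 0], "turn": [0, 0, 0], "fingers": 1}
    - {"dp": [0, 0, 0], "turn": [0, 0, 0], "fingers": 1}

```text
clock: 5.72
eef_pos: [597.5, 52.4, 227.7]
tcp_rot: [-3.134, 0.001, -2.957]
contact_force: [2.8, -22.4, 2.4]
opening: 0.001
grasp_force: 11.1
```

The force rose to 22 N, so the shutter is at its stop. I'll back off, rise, wait for the balls and then check.

Emit:
play_rows:
  rows:
    - {"dp": [0, -0.3, 0], "turn": [0, 0, 0], "fingers": 1}
    - {"dp": [0, -0.2, 0], "turn": [0, 0, 0], "fingers": 1}
    - {"dp": [0, 0, -0.7], "turn": [0, 0, 0], "fingers": 1}
    - {"dp": [0, 0, -0.9], "turn": [0, 0, 0], "fingers": 1}
    - {"dp": [0, 0, -0.9], "turn": [0, 0, 0], "fingers": 1}

```text
clock: 6.13
eef_pos: [599.4, 36.7, 327.3]
tcp_rot: [3.14, -0.003, -2.959]
contact_force: [1.6, -0.2, 0.0]
opening: 0.002
grasp_force: 0.0
```

Emit:
play_rows:
  rows:
    - {"dp": [0, -1, 0], "turn": [0, 0, 0], "fingers": 1}
    - {"dp": [0, -1, 0], "turn": [0, 0, 0], "fingers": 1}
    - {"dp": [0, -1, 0], "turn": [0, 0, 0], "fingers": 1}
    - {"dp": [0, -1, 0], "turn": [0, 0, 0], "fingers": 1}
    - {"dp": [0, -1, 0], "turn": [0, 0, 0], "fingers": 1}

```text
clock: 6.55
eef_pos: [636.7, -161.4, 327.2]
tcp_rot: [3.141, 0.0, -2.958]
contact_force: [1.1, 0.8, 0.3]
opening: -0.0
grasp_force: 0.0
```

Emit:
play_rows:
  rows:
    - {"dp": [0, -1, 0], "turn": [0, 0, 0], "fingers": 1}
    - {"dp": [0, -1, 0], "turn": [0, 0, 0], "fingers": 1}
    - {"dp": [0, 0, 0], "turn": [0, 0, 0], "fingers": 1}
    - {"dp": [0, 0, 0], "turn": [0, 0, 0], "fingers": 1}
    - {"dp": [0, 0, 0], "turn": [0, 0, 0], "fingers": 1}

```text
clock: 6.97
eef_pos: [651.1, -238.3, 326.7]
tcp_rot: [3.14, -0.001, -2.959]
contact_force: [0.9, 0.2, -0.1]
opening: -0.006
grasp_force: 0.0
```

```bash
python3 - <<'E'
from rig import r
import cv2
for i in range(20): r.grab_frame("top")
f=r.grab_frame("top")["pixels"][85:245,130:380,::-1];g=r.grab_frame("side")["pixels"][140:265,180:370,::-1]
cv2.imwrite("pics/d.png",cv2.vconcat([cv2.resize(f,(460,294)),cv2.resize(g,(460,303))]))
s=r.sense();print(s["eef_pos"],s["contact_force"],s["clock"])
E
```

```text
[ 651.32348882 -238.46105859  327.25885707] [ 0.01257675 -0.58984131 -0.69924543] 8.0667
```

View pics/d.png

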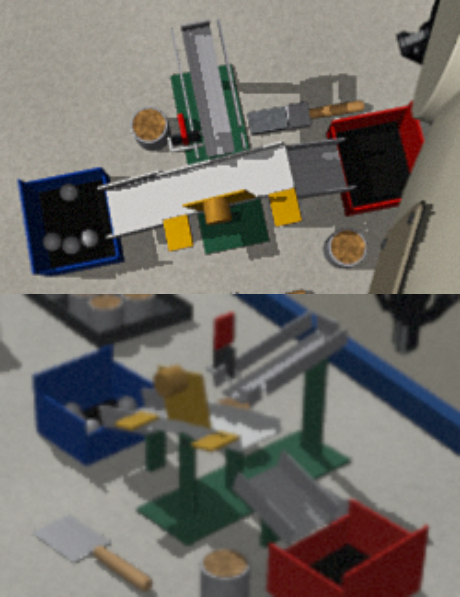

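All four balls are in the blue bin, at about (68,192), (52,242), (70,244) and (89,238). The shutter is open, the gate leans left and the robot is clear.

```bash
python3 -c "
from rig import r
print(r.sign_off())"
```

```text
the job is handed in; nothing more can be done
None
```

I rocked the gate over to the left and then pushed the shutter to its stop; all four balls ended in the blue left bin, and the job is handed in (no verdict was returned).

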